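# Put the carving tools back in their tray

## Robot

A 6-joint arm with a two-finger parallel gripper is mounted at the origin on the work surface. World frame = base frame: x ahead of the robot, y to its left, z up, the work surface at z = 0. Lengths are in m, angles in rad, forces in N, time in s.
With the tool pointing down it reaches from about 0.375 to 0.9 m from the base axis. Payload 3.1 kg.
Tool frame: the origin (TCP) lies midway between the tips of the shut fingers; the grasp point (between the pads) lies 19 mm behind it (manip.tcp_to_grasp is the z of the grasp point in the tool frame, in m); z points along the fingers, y is the line along which they close (so a half turn about z gives the same grasp; the last joint's range is limited). The gripper opens to 85 mm and grips with 20 to 120 N. Pads are 22 mm wide; open, the fingers measure 114 mm over their backs; the gripper's body (76 mm by 85 mm) begins 54 mm behind the grasp point. The pads swing forward as they close: fully open they stand 13 mm farther back than shut.
Start: joints at [-1.379, 0.527, 1.433, -0, 1.181, -0.178], TCP at [0.226, -0.582, 0.231] pointing down, gripper open.
Joint ranges: [-3.08, 3.08], [-0.75, 2.2], [0.22, 2.44], [-1.43, 4.57], [0, 2.65], [-2.85, 2.85]. Speed limits (rad/s): [2.79, 2.79, 3.14, 3.14, 3.14, 3.14].

## Interface

Orientations are given as [roll, pitch, yaw] about the fixed x, y, z axes, in that order (R = Rz(yaw) Ry(pitch) Rx(roll)).
In Python, from rig import sensors, snapshot, camera_info, workorder, manip gives the robot as it stands.
- The arm moves only by the tool jog_arm, never from a script. Its argument "deltas" is a list of rows, each a list of 6 numbers: the shift along the tool's x, y, z in cm, then the turn, a rotation vector about the tool's x, y, z in degrees. In form: [[tx, ty, tz, ax, ay, az], ...]. A call has 1 to 5 rows; each row shifts and turns the commanded pose from where the row before left it, along the tool's axes as they then stand; what a row does not reach is not made up. A row lasts 1/10 s, in which the tool goes at most 50 mm and 8.59 degrees, less where a joint would pass 70% of its speed; a pose out of reach is approached as far as the arm can. A call is refused whole if a number of a shift passes 5 or a number of a turn 8.59, either way. A call with a gripper value outside its range is refused whole. "claw" is the opening, from -1 (shut) to 1 (fully open), set as the call begins (left out, the last holds). The fingers move at their own pace and stop on an object; "squeeze" is the grip in N (left out, the last holds). Time passes only in rows, so rows that do not move let the fingers close. It gives the time, the measured TCP pose, the force, the opening and the grip force at its end, in the units of the state.
- sensors.get_obs(): the state, without advancing time (a new reading comes with each control period).
- snapshot(name): name is "scene" or "side" or "wrist"; returns (picture, depth): 480x640x3 uint8, red, green, blue; 480x640 float32, m along the optical axis (not along the pixel's ray), 0 where there is no reading.
- camera_info(name): a dict with "K" (3x3 intrinsics, pixels), "world_from_camera" (4x4, takes a point from camera to world coordinates); the wrist camera has in their place "T_tool_cam" (4x4, takes a point from camera to tool coordinates, whose origin is the TCP and whose axes are the flange's). Camera axes: x right, y up, looking along -z (the intrinsics and any distortion apply to the point x, -y, -z); pixel columns grow to the right and rows downward; lengths in m; the calibration is good to about 2 mm. A picture is of the moment at which its call begins: read the wrist's pose just before it. camera_info takes no time and is no camera call.
- workorder.finish_job(): hands the job in; it is judged then, once.
The state is a dict: "time_s": time; "joint_positions": joint angles; "qd": joint speeds; "effort": joint torques, N m; "eef_pos": TCP position; "ee_rot": TCP orientation; "ft_force": force on the tool from outside, world axes, zero at the start; "moment": the same for the moment, N m; "width": opening from 0.0 (shut) to 1.0 (fully open); "finger_force": force on a finger pad.
Only numpy, scipy, OpenCV 4.12 (cv2) and the standard library are available. Lean on these libraries where they do the work, as an engineer would, in place of code of your own. Each camera call takes 0.05 s, during which the arm holds its last target. There are 200 camera calls.

## Task

Clear up the bamboo carver's bench: lay the three carving tools that have steel blades (knife, gouge and chisel) in the tray, each flat on the floor of the rack made for its length - shortest in the shortest rack, longest in the longest; the blade may point either way. The brush and the handle without a blade do not belong in the tray: leave them where they lie, and do not shift the bamboo pot or the phone.

Things in the scene. Friction and masses are not known exactly. Their poses are not given: they have to be found in the camera images.
- knife_mid (a point): Carving knife, the shortest bladed tool: 105 mm long; dark brown wooden handle of 22 x 22 section with a short brass ferrule (reaches 18 in front of the point), then a small pointed flat steel blade 13 wide. Lies flat on the bench. Point: middle of its length and width, half-way up (11 above what it lies on), on the handle; x along the tool towards the blade, z up. All sizes in mm.
- gouge_mid (a point): Gouge, the middle-length bladed tool: 140 mm long; dark brown wooden handle of 22 x 22 section with a short brass ferrule (reaches 22 in front of the point), then a slim round steel shank with a trough-shaped edge 13 wide. Lies flat on the bench. Point: middle of its length and width, half-way up (11 above what it lies on), on the handle; x along the tool towards the blade, z up. All sizes in mm.
- chisel_mid (a point): Fishtail chisel, the longest bladed tool: 175 mm long; dark brown wooden handle of 22 x 22 section with a short brass ferrule (reaches 25 in front of the point), then a round steel shank and a blade flaring to 30 wide. Lies flat on the bench. Point: middle of its length and width, half-way up (11 above what it lies on), on the handle; x along the tool towards the blade, z up. All sizes in mm.
- brush_mid (a point): Dusting brush, does not belong in the tray: 130 mm long; the same dark brown wooden handle of 22 x 22 section with a short brass ferrule, then a black bristle head 26 wide. Lies flat on the bench. Point: middle of its length and width, half-way up (11 above what it lies on), on the handle; x along the tool towards the bristles, z up. All sizes in mm.
- bare_handle_mid (a point): Bare handle without any blade, does not belong in the tray: 120 mm long; the same dark brown wooden handle of 22 x 22 section with a short brass ferrule, nothing after it. Lies flat on the bench. Point: middle of its length and width, half-way up (11 above what it lies on), on the handle; x along the tool towards the ferrule, z up. All sizes in mm.
- rack_short_seat (a point): Fixed light-wood rack, the shortest of three side by side (78 apart, any order) in a dark tray, rim 12 high. Floor 129 long, 40 wide inside; end stops 12 high, and at each corner a side rail 24 long, 10 high (above the floor); sides open between the rails. Outside 145 x 52. Point: centre of the floor surface, 12 above the bench; x along the rack, z up. Takes the 105 long tool. Sizes in mm.
- rack_middle_seat (a point): Fixed light-wood rack, the middle-length one of three side by side (78 apart, any order) in a dark tray, rim 12 high. Floor 164 long, 40 wide inside; end stops 12 high, and at each corner a side rail 24 long, 10 high (above the floor); sides open between the rails. Outside 180 x 52. Point: centre of the floor surface, 12 above the bench; x along the rack, z up. Takes the 140 long tool. Sizes in mm.
- rack_long_seat (a point): Fixed light-wood rack, the longest of three side by side (78 apart, any order) in a dark tray, rim 12 high. Floor 199 long, 40 wide inside; end stops 12 high, and at each corner a side rail 24 long, 10 high (above the floor); sides open between the rails. Outside 215 x 52. Point: centre of the floor surface, 12 above the bench; x along the rack, z up. Takes the 175 long tool. Sizes in mm.
- pot: Open bamboo brush pot, about 91 across and 95 high, standing loose on the bench; origin at the centre of its underside, z up. Sizes in mm.
- phone: Black phone lying flat and loose on the bench to the right of the tools, 75 x 155 (along its y), 9 thick; origin at the centre of its underside, z up. Sizes in mm.
Mind the look-alikes: they are no part of the job. What is shaped like the part that bears gouge_mid but blue or orange is not meant.

How it is judged:
By the outcome, as a careful person would: the job done as asked, in the order asked, and still so for the second after the job is handed in, with the robot touching nothing.
It also fails if it takes over 104 s, if anything falls off the work surface, if the arm or the gripper's body presses on something with over 40 N, if the wrist force passes 120 N, or if a joint passes its speed limit or range.

## Working session

There is one attempt and no reset: what is moved stays moved. The work goes in short steps, Python scripts to look and compute and a tool call to move; the robot and the scene stay as the last step left them, time stands still between calls to the robot, and variables do not carry over. Pictures are saved under pics/ and viewed, at most 14 in all, crops included, and the job is handed in when it is done.

Besides the shell and the picture viewer there is one more tool, called after "Emit:" in YAML: its name, and indented under it one key for each argument. jog_arm: Moves the arm, as the interface text tells. Its arguments: {"type":"object","properties":{"deltas":{"type":"array"},"claw":{"type":"number"},"squeeze":{"type":"number"}},"required":["deltas"]}

```bash
ls; mkdir -p pics
cat > h.py <<'E'
import numpy as np, cv2
from rig import sensors, snapshot, camera_info, workorder, manip
from scipy.spatial.transform import Rotation as R
def save(n,p): cv2.imwrite('pics/'+n+'.png',cv2.cvtColor(p,cv2.COLOR_RGB2BGR))
def T(name,o=None):
    c=camera_info(name)
    if name!='wrist': return np.array(c['K']),np.array(c['world_from_camera'])
    o=o or sensors.get_obs(); M=np.eye(4); M[:3,:3]=R.from_euler('xyz',o['ee_rot']).as_matrix(); M[:3,3]=o['eef_pos']
    return np.array(c['K']),M@np.array(c['T_tool_cam'])
def ray(K,W,uv):
    uv=np.atleast_2d(np.array(uv,float)); d=np.c_[(uv[:,0]-K[0,2])/K[0,0],-(uv[:,1]-K[1,2])/K[1,1],-np.ones(len(uv))]
    return W[:3,3],d@W[:3,:3].T
def plane(K,W,uv,z):
    o,d=ray(K,W,uv); return o+d*((z-o[2])/d[:,2])[:,None]
def dep(K,W,uv,D):
    uv=np.atleast_2d(uv); o,d=ray(K,W,uv); return o+d*D[uv[:,1],uv[:,0]][:,None]
E
python3 - <<'E'
from h import *
o=sensors.get_obs();print(o);print(camera_info('scene'),camera_info('wrist'),manip.tcp_to_grasp)
for n in('scene','wrist','side'):
    p,d=snapshot(n);save(n+'0',p);np.save('pics/%s0.npy'%n,d)
print(camera_info('side'))
E
```

```text
pics
{'time_s': 0.0, 'joint_positions': array([-1.37849224e+00,  5.28445925e-01,  1.43394682e+00,  6.51243113e-06,
        1.18139179e+00, -1.78511245e-01]), 'qd': array([-2.19478748e-04, -5.28649752e-05,  2.48848593e-04, -1.25452390e-03,
       -1.82238926e-04,  1.01645679e-03]), 'effort': array([ 3.28299666e-05, -4.42343009e+01, -1.78025687e+01, -2.36768318e-05,
        8.56399827e-03,  7.78838199e-06]), 'eef_pos': array([ 0.22636419, -0.58177648,  0.2303319 ]), 'ee_rot': array([-3.13943667e+00, -3.95124564e-04,  3.70812428e-01]), 'ft_force': array([-0.3703526 , -0.18004981, -0.13991617]), 'moment': array([ 0.00277641, -0.00855309, -0.00431092]), 'finger_force': 0.0, 'width': 1.0027370521535872}
{'K': array([[521.29628289,   0.        , 314.95574726],
       [  0.        , 521.29628289, 236.67630705],
       [  0.        ,   0.        ,   1.        ]]), 'world_from_camera': array([[ 0.01375928, -0.75013695,  0.66113935,  1.33725634],
       [ 0.99989328,  0.01356936, -0.00541328, -0.11314303],
       [-0.00491054,  0.66114327,  0.7502436 ,  1.00207115],
       [ 0.        ,  0.    
[... 383 characters left out ...]
    [ 7.37527414e-04,  2.79263287e-01, -9.60214285e-01,
        -1.42547182e-01],
       [ 0.00000000e+00,  0.00000000e+00,  0.00000000e+00,
         1.00000000e+00]])} -0.0187
{'K': array([[535.22348116,   0.        , 326.74151952],
       [  0.        , 535.22348116, 242.98248328],
       [  0.        ,   0.        ,   1.        ]]), 'world_from_camera': array([[ 9.77354426e-01,  1.01773151e-01, -1.85527768e-01,
         2.91884929e-01],
       [-2.11608896e-01,  4.70249138e-01, -8.56789019e-01,
        -1.15920639e+00],
       [ 4.61549792e-05,  8.76645866e-01,  4.81136180e-01,
         6.24402278e-01],
       [ 0.00000000e+00,  0.00000000e+00,  0.00000000e+00,
         1.00000000e+00]])}
```

View pics/scene0.png

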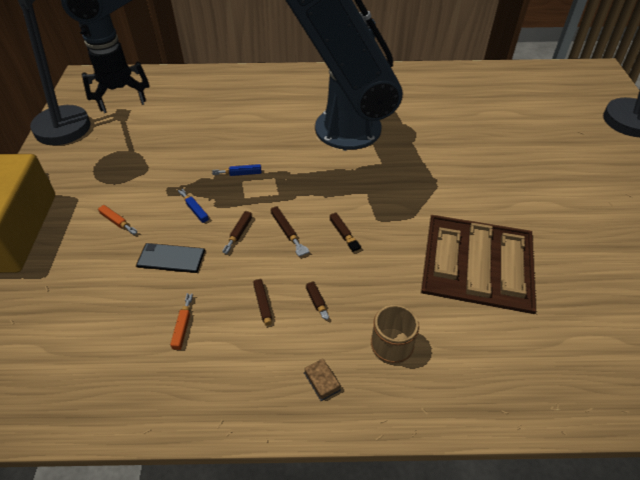

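View pics/side0.png

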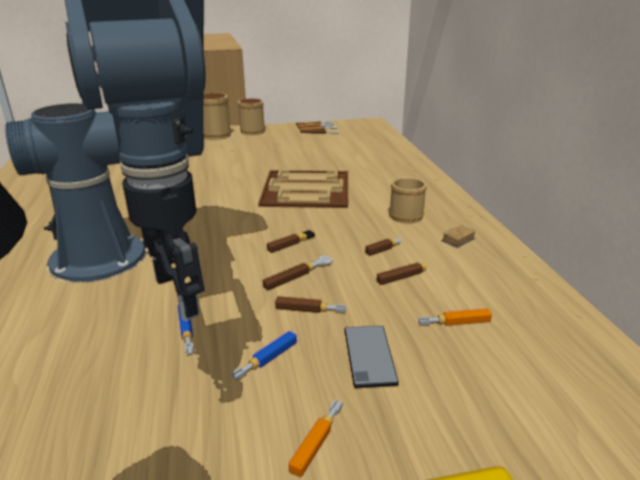

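The scene view shows brown-handled tools: gouge (238,232), chisel (290,232), brush with black bristles (345,232), bare handle (262,302) and knife (318,300). The look-alikes are blue gouges at (240,170) and (195,205), and orange ones at (118,220) and (182,320). Racks: short (448,252), long (480,258), middle (513,265). The side view agrees. Next I'll make a close crop and measure.

Run:
```python
from h import *
p=cv2.imread('pics/scene0.png'); cv2.imwrite('pics/crop1.png',cv2.resize(p[190:335,210:545],None,fx=2.3,fy=2.3,interpolation=cv2.INTER_CUBIC))
for n,box in(('scene',(200,370,200,340)),('side',(255,435,220,320))):
    im=cv2.imread(f'pics/{n}0.png').astype(int); D=np.load(f'pics/{n}0.npy'); b,g,r=im[...,0],im[...,1],im[...,2]
    m=((r<125)&(r>b+12)&(r>g+8)).astype(np.uint8); mm=np.zeros_like(m); a=box; mm[a[2]:a[3],a[0]:a[1]]=m[a[2]:a[3],a[0]:a[1]]
    K,W=T(n); k,l,s,c=cv2.connectedComponentsWithStats(mm)
    for i in range(1,k):
        if s[i,4]<60: continue
        v,u=np.nonzero(l==i); uv=np.c_[u,v]; P=dep(K,W,uv,D); P=P[(P[:,2]>.017)]
        if len(P)<10: continue
        (cx,cy),(w,h),an=cv2.minAreaRect((P[:,:2]*1000).astype(np.float32)); 
        print(n,c[i].round(),s[i,4],'rect',round(cx),round(cy),round(w),round(h),round(an),'z',np.percentile(P[:,2],[10,50,90]).round(4),'mean',P[:,:2].mean(0).round(3))
K,W=T('scene')
print(plane(K,W,[[448,252],[480,258],[513,265]],.012).round(3))
```

```text
scene [284. 224.] 407 rect 848 -140 979 57 7 z [0.0185 0.0212 0.0242] mean [ 0.424 -0.189]
scene [240. 230.] 490 rect 862 -224 974 60 10 z [0.0181 0.0209 0.0236] mean [ 0.43  -0.297]
scene [343. 230.] 382 rect 440 -38 109 24 25 z [0.0184 0.0216 0.0239] mean [ 0.433 -0.041]
scene [264. 302.] 609 rect 968 -171 748 27 11 z [0.0186 0.0211 0.0238] mean [ 0.66 -0.23]
scene [316. 296.] 372 rect 974 -101 726 40 1 z [0.0188 0.0215 0.024 ] mean [ 0.657 -0.109]
side [286. 242.] 384 rect 346 -573 1172 106 80 z [0.0182 0.0218 0.0242] mean [ 0.429 -0.061]
side [378. 247.] 282 rect 457 -622 1123 57 70 z [0.0189 0.022  0.0241] mean [ 0.638 -0.126]
side [399. 274.] 525 rect 457 -674 1022 92 66 z [0.0187 0.0224 0.0242] mean [ 0.648 -0.243]
side [286. 276.] 563 rect 332 -657 1004 94 80 z [0.0185 0.0222 0.0242] mean [ 0.409 -0.202]
side [298. 305.] 576 rect 378 -725 881 87 84 z [0.0187 0.022  0.024 ] mean [ 0.418 -0.315]
[[0.521 0.221 0.012]
 [0.541 0.295 0.012]
 [0.564 0.37  0.012]]
```

View pics/crop1.png

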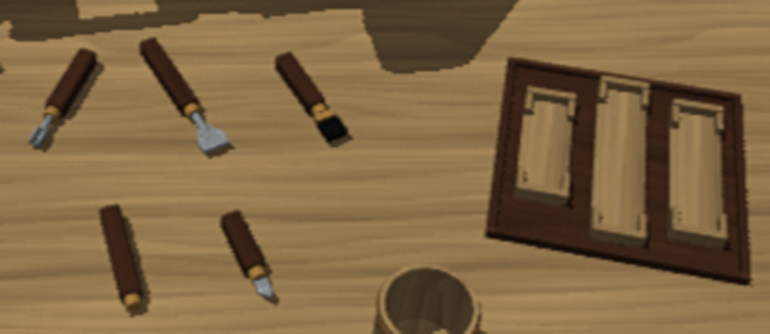

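The crop confirms the choice: knife, gouge and chisel have steel ends, while the brush has bristles and the other handle is bare. Rack order from left to right is short, long, middle. I'll go above the tools for a wrist look.

Emit:
jog_arm:
  deltas:
    - [4.2,-2.4,0,0,0,0]
    - [4.2,-2.4,0,0,0,0]
    - [4.2,-2.4,0,0,0,0]
    - [4.2,-2.4,0,0,0,0]
    - [4.2,-2.4,0,0,0,0]

```text
time_s: 0.65
eef_pos: [0.3795, -0.3929, 0.2311]
ee_rot: [-3.141, -0.0, 0.37]
ft_force: [1.0, -0.1, 0.6]
width: 1.001
finger_force: 0.0
```

Emit:
jog_arm:
  deltas:
    - [4.2,-2.4,0,0,0,0]
    - [4.2,-2.4,0,0,0,0]
    - [4.2,-2.4,0,0,0,0]
    - [4.2,-2.4,0,0,0,0]
    - [4.2,-2.4,0,0,0,0]

```text
time_s: 1.15
eef_pos: [0.5318, -0.2048, 0.2311]
ee_rot: [-3.141, 0.0, 0.371]
ft_force: [0.4, -1.1, 0.4]
width: 1.0
finger_force: 0.0
```

Emit:
jog_arm:
  deltas:
    - [0,0,0,0,0,0]
    - [0,0,0,0,0,0]
    - [0,0,0,0,0,0]

```text
time_s: 1.45
eef_pos: [0.5303, -0.2072, 0.231]
ee_rot: [-3.141, 0.001, 0.37]
ft_force: [0.1, -0.2, 0.5]
width: 1.001
finger_force: 0.0
```

Run:
```python
from h import *
o=sensors.get_obs();print(o['eef_pos'],o['ee_rot']);K,W=T('wrist',o);p,d=snapshot('wrist');save('w1',p);np.savez('pics/w1.npz',d=d,K=K,W=W)
```

```text
[ 0.53032464 -0.20724858  0.23104817] [-3.14134880e+00  8.87974187e-04  3.70251753e-01]
```

View pics/w1.png

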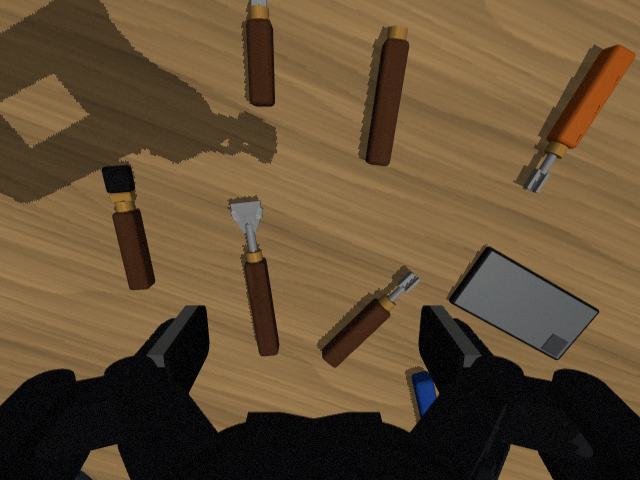

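The wrist view shows the chisel handle (262,305) with fishtail (246,212), gouge handle (357,333) with tip (410,278), knife handle (260,62) with its blade cut off at the top, brush (133,245) and bare handle (387,100).

```bash
cat >> h.py <<'E'
def handle(p,D,K,W,seed,rear,box=None,zt=.022):
    """brown handle top face containing seed -> rear end mid, axis angle (deg), median depth height"""
    b,g,r=[p[...,i].astype(int) for i in(2,1,0)]
    m=((r<135)&(r>b+14)&(r>g+9)).astype(np.uint8); m=cv2.morphologyEx(m,cv2.MORPH_OPEN,np.ones((3,3),np.uint8))
    k,l=cv2.connectedComponents(m); v,u=np.nonzero(l==l[seed[1],seed[0]]); uv=np.c_[u,v]
    P=dep(K,W,uv,D); top=P[:,2]>zt-.005; Q=plane(K,W,uv[top],zt)[:,:2]
    (cx,cy),(w,h),_=cv2.minAreaRect((Q*1000).astype(np.float32))
    c=Q.mean(0); ax=np.linalg.svd(Q-c,full_matrices=False)[2][0]; R0=plane(K,W,[rear],zt)[0,:2]
    if ax@(c-R0)<0: ax=-ax
    t=(Q-c)@ax; n=np.array([-ax[1],ax[0]]); s=(Q-c)@n; e=np.percentile(t,.5); mid=c+n*(np.percentile(s,2)+np.percentile(s,98))/2
    return dict(rear=mid+ax*e,ax=ax,ang=np.degrees(np.arctan2(ax[1],ax[0])),z=np.median(P[top,2]),size=(w,h),n=int(top.sum()))
E
python3 - <<'E'
from h import *
f=np.load('pics/w1.npz'); p=cv2.cvtColor(cv2.imread('pics/w1.png'),cv2.COLOR_BGR2RGB)
for n,s,r,h in(('knife',(260,62),(262,104),.0525),('gouge',(357,333),(330,358),.07),('chisel',(262,305),(268,353),.0875)):
    q=handle(p,f['d'],f['K'],f['W'],s,r); print(n,'mid',(q['rear']+q['ax']*h).round(4),q['ang'].round(1),q['z'].round(4),np.round(q['size']),q['n'])
print('tips',plane(f['K'],f['W'],[[246,207],[413,275]],.011).round(4))
E
```

```text
knife mid [ 0.7507 -0.2952] 155.5 0.0216 [420. 628.] 11191
gouge mid [ 0.4264 -0.1474] -24.5 0.0216 [420. 628.] 11191
chisel mid [ 0.4423 -0.1546] -24.5 0.0216 [420. 628.] 11191
tips [[ 0.511  -0.1398  0.011 ]
 [ 0.5058 -0.3315  0.011 ]]
```

```bash
python3 - <<'E'
import cv2
p=cv2.imread('pics/w1.png')
for s in((260,62),(357,333),(262,305),(170,100),(50,120),(300,200),(236,330)): print(s,p[s[1],s[0]][::-1])
E
sed -i 's/(r<135)&(r>b+14)&(r>g+9)/(r<110)\&(r>1.7*b)\&(r>1.5*g)/' h.py
python3 - <<'E'
from h import *
f=np.load('pics/w1.npz'); p=cv2.cvtColor(cv2.imread('pics/w1.png'),cv2.COLOR_BGR2RGB)
for n,s,r,h in(('knife',(260,62),(262,104),.0525),('gouge',(357,333),(330,358),.07),('chisel',(262,305),(268,353),.0875)):
    q=handle(p,f['d'],f['K'],f['W'],s,r); print(n,'mid',(q['rear']+q['ax']*h).round(4),q['ang'].round(1),q['z'].round(4),np.round(q['size']),q['n'])
E
```

```text
(260, 62) [62 34 21]
(357, 333) [68 41 27]
(262, 305) [61 35 21]
(170, 100) [76 61 40]
(50, 120) [143 112  72]
(300, 200) [148 118  74]
(236, 330) [120  93  58]
knife mid [ 0.6585 -0.1055] 21.0 0.0215 [69. 22.] 2007
gouge mid [ 0.4446 -0.3073] -20.8 0.0218 [23. 91.] 1412
chisel mid [ 0.4416 -0.1769] 27.4 0.0218 [111.  23.] 1833
```

Emit:
jog_arm:
  deltas:
    - [3.9,-1.2,2.0,0,0,0]
    - [3.9,-1.2,2.0,0,0,0]
    - [3.9,-1.2,2.0,0,0,0]
    - [3.9,-1.2,2.0,0,0,0]
    - [0,0,0,0,0,0]
  claw: 0.3

```text
time_s: 2.0
eef_pos: [0.66, -0.1036, 0.1476]
ee_rot: [-3.138, 0.002, 0.372]
ft_force: [-1.0, 0.0, 0.9]
width: 0.647
finger_force: 0.0
```

Emit:
jog_arm:
  deltas:
    - [0,0,0,0,0,0]
    - [0,0,0,0,0,0]

```text
time_s: 2.2
eef_pos: [0.6582, -0.1073, 0.1518]
ee_rot: [3.141, 0.0, 0.369]
ft_force: [-0.3, -0.2, 0.4]
width: 0.651
finger_force: 0.0
```

Run:
```python
from h import *
o=sensors.get_obs();print(o['eef_pos'],o['ee_rot']);K,W=T('wrist',o);p,d=snapshot('wrist');save('w2',p);np.savez('pics/w2.npz',d=d,K=K,W=W)
i=np.linalg.inv(W)@np.array([.6585,-.1055,.022,1]); s=(int(K[0,2]-K[0,0]*i[0]/i[2]),int(K[1,2]+K[1,1]*i[1]/i[2])); print(s)
r=(s[0],s[1]+40)
q=handle(p,d,K,W,s,r); print((q['rear']+q['ax']*.0525).round(4),q)
```

```text
[ 0.65820942 -0.10729096  0.1518442 ] [3.14110997e+00 2.90441147e-04 3.68613804e-01]
(312, 233)
[ 0.6604 -0.104 ] {'rear': array([ 0.61148533, -0.12316182]), 'ax': array([0.93088072, 0.36532325]), 'ang': np.float64(21.427477581583574), 'z': np.float64(0.021751776458643513), 'size': (68.619873046875, 20.690080642700195), 'n': 2114}
```

View pics/w2.png

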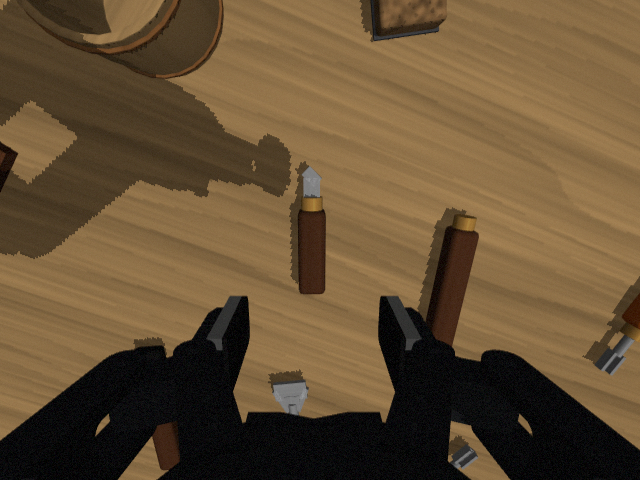

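Wrist view: the knife is centred at (312,240) between the open fingers, with the bare handle clear at (455,280). Time to descend and grip.

Emit:
jog_arm:
  deltas:
    - [0.3,-0.2,4.0,0,0,0]
    - [0,0,4.0,0,0,0]
    - [0,0,4.0,0,0,0]
    - [0,0,2.0,0,0,0]
    - [0,0,0.8,0,0,0]

```text
time_s: 2.75
eef_pos: [0.659, -0.1035, 0.0018]
ee_rot: [-3.139, 0.003, 0.369]
ft_force: [-0.1, -0.0, 0.4]
width: 0.648
finger_force: 0.0
```

Emit:
jog_arm:
  deltas:
    - [0,0,0,0,0,0]
    - [0,0,0,0,0,0]

```text
time_s: 2.95
eef_pos: [0.6621, -0.1035, 0.0052]
ee_rot: [3.14, -0.002, 0.37]
ft_force: [0.4, -0.2, 0.5]
width: 0.65
finger_force: 0.0
```

Emit:
jog_arm:
  deltas:
    - [0,0,0,0,0,0]
    - [0,0,0,0,0,0]
    - [0,0,0,0,0,0]
    - [0,0,0,0,0,0]
    - [0,0,0,0,0,0]
  claw: -1
  squeeze: 50

```text
time_s: 3.45
eef_pos: [0.6623, -0.1028, 0.0051]
ee_rot: [3.14, -0.002, 0.371]
ft_force: [0.0, -0.1, 5.9]
width: 0.246
finger_force: 50.3
```

Emit:
jog_arm:
  deltas:
    - [0,0,-2,0,0,0]
    - [0,0,-4,0,0,0]
    - [0,0,-5,0,0,0]
    - [0,0,-5,0,0,0]
    - [0,0,-4,0,0,0]

```text
time_s: 3.95
eef_pos: [0.6615, -0.1023, 0.2064]
ee_rot: [3.14, -0.002, 0.371]
ft_force: [1.2, -1.0, -0.7]
width: 0.245
finger_force: 49.3
```

Emit:
jog_arm:
  deltas:
    - [-0.3,-4,0,0,0,0]
    - [-0.3,-4.5,0,0,0,0]
    - [-0.3,-4.5,0,0,0,0]
    - [-0.3,-4.5,0,0,0,0]
    - [-0.3,-4.5,0,0,0,0]

```text
time_s: 4.45
eef_pos: [0.566, 0.0987, 0.2033]
ee_rot: [-3.141, 0.0, 0.37]
ft_force: [0.7, 0.2, -2.2]
width: 0.245
finger_force: 49.4
```

Emit:
jog_arm:
  deltas:
    - [-0.3,-4.5,0,0,0,7.4]
    - [-0.3,-4.5,0,0,0,7.4]
    - [-0.3,-3,0,0,0,7.4]
    - [0,0,0,0,0,7.4]
    - [0,0,0,0,0,7.4]

```text
time_s: 4.95
eef_pos: [0.5272, 0.212, 0.2033]
ee_rot: [3.141, 0.0, -0.277]
ft_force: [-0.2, -0.2, -0.3]
width: 0.241
finger_force: 49.4
```

Emit:
jog_arm:
  deltas:
    - [0,0,0,0,0,0]
    - [0,0,0,0,0,0]
    - [0,0,0,0,0,0]

```text
time_s: 5.25
eef_pos: [0.5282, 0.2103, 0.2033]
ee_rot: [3.141, 0.0, -0.274]
ft_force: [1.0, 0.1, -1.0]
width: 0.241
finger_force: 49.4
```

Run:
```python
from h import *
o=sensors.get_obs();print(o['eef_pos'],o['ee_rot'],o['joint_positions'][5]);K,W=T('wrist',o);p,d=snapshot('wrist');save('w3',p);np.savez('pics/w3.npz',d=d,K=K,W=W)
```

```text
[0.52818954 0.21025841 0.20325318] [ 3.14148004e+00  2.25690669e-04 -2.73606233e-01] 2.026736365675171
```

View pics/w3.png

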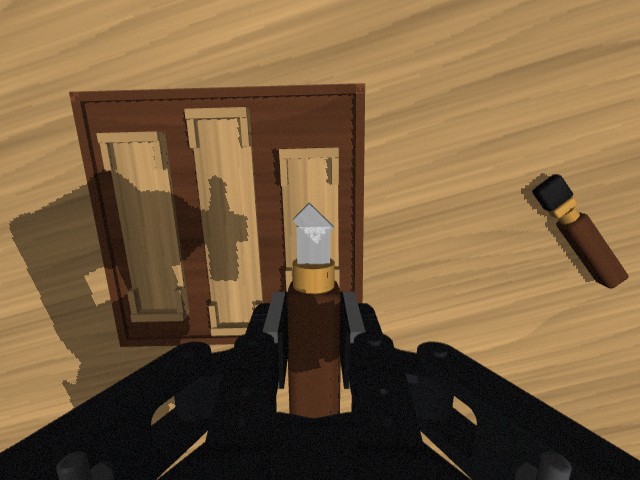

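The knife is held at (314,310) over the short rack (far end stop at (309,152)). The long rack is at (224,222), the middle one at (147,227).

Run:
```python
from h import *
def meas(tag,p,D,K,W,boxes):
    for n,b in boxes.items():
        v,u=np.mgrid[b[1]:b[3],b[0]:b[2]]; uv=np.c_[u.ravel(),v.ravel()]; P=dep(K,W,uv,D)
        c=p[uv[:,1],uv[:,0]].astype(int); light=(c[:,1]>0.7*c[:,0])   # light wood vs. dark brown tray
        Q=P[light&(P[:,2]>.018)&(P[:,2]<.03)]; F=P[light&(P[:,2]>.008)&(P[:,2]<.015)]
        (cx,cy),(w,h),a=cv2.minAreaRect((Q[:,:2]*1000).astype(np.float32))
        print(tag,n,'centre',round(cx,1),round(cy,1),'size',round(w),round(h),'ang',round(a,1),'top z',np.median(Q[:,2]).round(4),'floor',np.median(F[:,2]).round(4),len(F))
f=np.load('pics/w3.npz'); p=cv2.cvtColor(cv2.imread('pics/w3.png'),cv2.COLOR_BGR2RGB)
meas('wrist',p,f['d'],f['K'],f['W'],dict(middle=(92,125,190,328),long=(180,100,265,345)))
e=plane(f['K'],f['W'],[[279,149],[339,149],[185,109],[247,107],[97,133],[164,132]],.024)[:,:2]
ends=(e[::2]+e[1::2])/2; print('far end mids s,l,m',ends.round(4))
D=np.load('pics/scene0.npy');p=cv2.cvtColor(cv2.imread('pics/scene0.png'),cv2.COLOR_BGR2RGB);K,W=T('scene')
meas('scene',p,D,K,W,dict(short=(434,225,464,285),long=(466,220,496,299),middle=(497,230,530,300)))
```

```text
wrist middle centre 558.6 351.7 size 81 185 ang 75.8 top z 0.0229 floor 0.012 8807
wrist long centre 544.5 304.1 size 79 216 ang 75.1 top z 0.0229 floor 0.012 10766
far end mids s,l,m [[0.5912 0.1964]
 [0.6445 0.2628]
 [0.6458 0.3402]]
scene short centre 524.8 215.5 size 53 152 ang 76.1 top z 0.0229 floor 0.0122 710
scene long centre 543.3 291.5 size 53 219 ang 75.8 top z 0.0231 floor 0.0123 1174
scene middle centre 563.5 366.7 size 53 185 ang 75.8 top z 0.0231 floor 0.0123 941
```

Emit:
jog_arm:
  deltas:
    - [-0.5,-0.25,3,0,0,-1.5]
    - [0,0,4.5,0,0,0]
    - [0,0,4.5,0,0,0]
    - [0,0,2.5,0,0,0]
    - [0,0,0,0,0,0]

```text
time_s: 5.8
eef_pos: [0.5214, 0.2133, 0.0547]
ee_rot: [3.138, 0.008, -0.249]
ft_force: [-0.4, 0.5, -0.8]
width: 0.245
finger_force: 49.3
```

Emit:
jog_arm:
  deltas:
    - [0,0,0,0,0,0]
    - [0,0,0,0,0,0]

```text
time_s: 6.0
eef_pos: [0.5257, 0.2145, 0.06]
ee_rot: [-3.14, -0.003, -0.249]
ft_force: [0.2, -0.4, 0.0]
width: 0.247
finger_force: 49.3
```

Run:
```python
from h import *
p,d=snapshot('wrist');s,_=snapshot('scene');save('w4',np.hstack([cv2.resize(p,(400,300)),cv2.resize(s[180:330,360:560],(400,300))]))
```

```text
(no output)
```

View pics/w4.png

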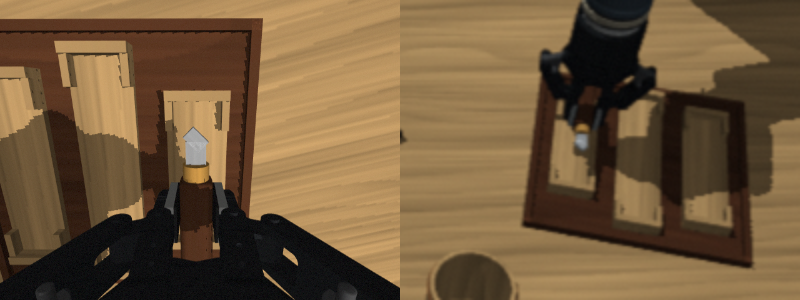

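The knife blade (195,140 in the left half) lines up with the short rack and clears its far stop. I'll lower and release.

Emit:
jog_arm:
  deltas:
    - [0,0,2,0,0,0]
    - [0,0,1.3,0,0,0]
    - [0,0,0.6,0,0,0]
    - [0,0,0.3,0,0,0]
    - [0,0,0,0,0,0]

```text
time_s: 6.6
eef_pos: [0.5241, 0.2143, 0.0171]
ee_rot: [3.142, -0.0, -0.249]
ft_force: [-1.3, -0.5, 2.6]
width: 0.244
finger_force: 49.7
```

Emit:
jog_arm:
  deltas:
    - [0,0,0,0,0,0]
    - [0,0,0,0,0,0]

```text
time_s: 6.8
eef_pos: [0.5241, 0.2143, 0.017]
ee_rot: [-3.142, -0.0, -0.249]
ft_force: [-2.4, -0.0, 5.9]
width: 0.245
finger_force: 50.1
```

Emit:
jog_arm:
  deltas:
    - [0,0,0,0,0,0]
    - [0,0,0,0,0,0]
    - [0,0,0,0,0,0]
  claw: 0

```text
time_s: 7.1
eef_pos: [0.5243, 0.2143, 0.0162]
ee_rot: [-3.141, -0.0, -0.249]
ft_force: [-0.9, 0.6, 0.7]
width: 0.501
finger_force: 0.0
```

Emit:
jog_arm:
  deltas:
    - [0,0,-2,0,0,0]
    - [0,0,-4,0,0,0]
    - [0,0,-5,0,0,0]
    - [0,0,-5,0,0,0]
    - [0,0,-2,0,0,0]

```text
time_s: 7.6
eef_pos: [0.5267, 0.2149, 0.2012]
ee_rot: [-3.138, -0.008, -0.249]
ft_force: [0.2, 0.3, 0.3]
width: 0.503
finger_force: 0.0
```

Emit:
jog_arm:
  deltas:
    - [0,0,0,0,0,0]
    - [0,0,0,0,0,0]

```text
time_s: 7.8
eef_pos: [0.5238, 0.2142, 0.1962]
ee_rot: [-3.142, -0.0, -0.249]
ft_force: [-0.6, -0.1, -0.7]
width: 0.499
finger_force: 0.0
```

Run:
```python
from h import *
o=sensors.get_obs();print(o['eef_pos'],o['ee_rot']);K,W=T('wrist',o);p,d=snapshot('wrist');save('w5',p[:,100:460]);np.savez('pics/w5.npz',d=d,K=K,W=W)
```

```text
[0.52379898 0.214214   0.19621572] [-3.14157556e+00 -4.56536624e-05 -2.48828726e-01]
```

View pics/w5.png

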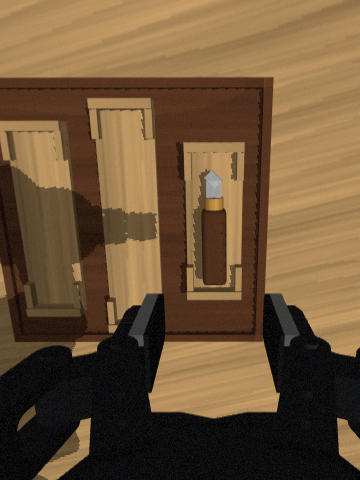

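The knife lies flat inside the short rack at (213,230), clear of both stops. Next is the gouge.

Emit:
jog_arm:
  deltas:
    - [0.4,4.4,0,0,0,0]
    - [0.4,4.4,0,0,0,0]
    - [0.4,4.4,0,0,0,0]
    - [0.4,4.4,0,0,0,0]
    - [0.4,4.4,0,0,0,0]

```text
time_s: 8.35
eef_pos: [0.4875, -0.0051, 0.1943]
ee_rot: [3.142, 0.005, -0.248]
ft_force: [1.9, -0.1, -0.4]
width: 0.501
finger_force: 0.0
```

Emit:
jog_arm:
  deltas:
    - [0.4,4.4,0,0,0,0]
    - [0.4,4.4,0,0,0,0]
    - [0.4,4.4,0,0,0,0]
    - [0.4,4.4,0,0,0,0]
    - [0.4,4.4,0,0,0,0]

```text
time_s: 8.85
eef_pos: [0.4529, -0.223, 0.1942]
ee_rot: [-3.14, 0.004, -0.249]
ft_force: [1.4, -0.7, -0.2]
width: 0.502
finger_force: 0.0
```

Emit:
jog_arm:
  deltas:
    - [0.5,4.2,0,0,0,0]
    - [0.5,4.2,1,0,0,6.5]
    - [0,0,2,0,0,0]
    - [0,0,0,0,0,0]
    - [0,0,0,0,0,0]

```text
time_s: 9.35
eef_pos: [0.4424, -0.3045, 0.1645]
ee_rot: [-3.139, 0.005, -0.362]
ft_force: [-0.4, 0.3, -0.1]
width: 0.499
finger_force: 0.0
```

```bash
cat > near.py <<'E'
import sys
from h import *
x,y,h,off=[float(a) for a in sys.argv[1:5]]   # expected mid, rear distance, yaw offset deg of tool x vs part x
o=sensors.get_obs();print(o['eef_pos'],o['ee_rot'][2]);K,W=T('wrist',o);p,d=snapshot('wrist');save(sys.argv[5],p);np.savez(f'pics/{sys.argv[5]}.npz',d=d,K=K,W=W)
pix=lambda a:(lambda i:(int(K[0,2]-K[0,0]*i[0]/i[2]),int(K[1,2]+K[1,1]*i[1]/i[2])))(np.linalg.inv(W)@np.array([*a,.022,1]))
t=o['ee_rot'][2]+np.radians(off); r=(x-h*np.cos(t),y-h*np.sin(t)); q=handle(p,d,K,W,pix((x,y)),pix(r)); m=q['rear']+q['ax']*h
w=o['ee_rot'][2]; e=m-o['eef_pos'][:2]
print('mid',m.round(4),'ang',q['ang'].round(1),'z',q['z'].round(4),np.round(q['size']),q['n'])
print('go tool cm x,y',(100*np.array([np.cos(w)*e[0]+np.sin(w)*e[1],np.sin(w)*e[0]-np.cos(w)*e[1]])).round(2),'az',round(np.degrees(w)-q['ang'],1))
E
python3 near.py .4446 -.3073 .07 0 w6
```

```text
[ 0.44236858 -0.30447578  0.16451999] -0.36216150628990107
mid [ 0.4437 -0.3092] ang -20.8 z 0.0217 [21. 91.] 2564
go tool cm x,y [0.29 0.4 ] az 0.1
```

Emit:
jog_arm:
  deltas:
    - [0.3,0.4,4.0,0,0,0]
    - [0,0,4.5,0,0,0]
    - [0,0,4.0,0,0,0]
    - [0,0,2.4,0,0,0]
    - [0,0,1,0,0,0]

```text
time_s: 9.9
eef_pos: [0.4445, -0.3088, 0.0056]
ee_rot: [-3.14, 0.003, -0.36]
ft_force: [-1.0, 0.6, 0.2]
width: 0.502
finger_force: 0.0
```

Emit:
jog_arm:
  deltas:
    - [0,0,0,0,0,0]
    - [0,0,0,0,0,0]

```text
time_s: 10.1
eef_pos: [0.4459, -0.3109, 0.0085]
ee_rot: [3.141, -0.002, -0.361]
ft_force: [0.1, 0.7, 0.4]
width: 0.501
finger_force: 0.0
```

Emit:
jog_arm:
  deltas:
    - [0,0,0,0,0,0]
    - [0,0,0,0,0,0]
    - [0,0,0,0,0,0]
    - [0,0,0,0,0,0]
  claw: -1
  squeeze: 50

```text
time_s: 10.5
eef_pos: [0.4459, -0.3115, 0.0092]
ee_rot: [3.14, -0.003, -0.362]
ft_force: [-0.6, 1.0, 6.1]
width: 0.244
finger_force: 49.8
```

Emit:
jog_arm:
  deltas:
    - [0,0,-2,0,0,0]
    - [0,0,-4,0,0,0]
    - [0,0,-5,0,0,0]
    - [0,0,-5,0,0,0]
    - [0,0,-3,0,0,0]

```text
time_s: 11.0
eef_pos: [0.4458, -0.3117, 0.2019]
ee_rot: [3.139, -0.006, -0.362]
ft_force: [0.7, -0.4, -0.8]
width: 0.242
finger_force: 49.2
```

Emit:
jog_arm:
  deltas:
    - [-0.8,-4,0,0,0,0]
    - [-0.9,-4.5,0,0,0,0]
    - [-0.9,-4.5,0,0,0,0]
    - [-0.9,-4.5,0,0,0,0]
    - [-0.9,-4.5,0,0,0,0]

```text
time_s: 11.5
eef_pos: [0.4816, -0.0877, 0.1981]
ee_rot: [3.142, -0.001, -0.363]
ft_force: [0.7, 0.5, -0.6]
width: 0.238
finger_force: 49.2
```

Emit:
jog_arm:
  deltas:
    - [-0.9,-4.6,0,0,0,0]
    - [-0.9,-4.6,0,0,0,0]
    - [-0.9,-4.6,0,0,0,0]
    - [-0.9,-4.6,0,0,0,0]
    - [-0.9,-4.6,0,0,0,0]

```text
time_s: 12.0
eef_pos: [0.521, 0.1435, 0.198]
ee_rot: [-3.141, -0.001, -0.362]
ft_force: [0.8, -0.4, -0.8]
width: 0.239
finger_force: 49.2
```

Emit:
jog_arm:
  deltas:
    - [-0.8,-4.5,0,0,0,0]
    - [-0.8,-4.5,0,0,0,0]
    - [-0.8,-4.5,0,0,0,0]
    - [-0.8,-4.5,0,0,0,0]
    - [-0.8,-4.3,0,0,0,-6.5]

```text
time_s: 12.5
eef_pos: [0.5626, 0.3662, 0.1979]
ee_rot: [-3.141, -0.001, -0.246]
ft_force: [1.3, -1.0, -1.1]
width: 0.243
finger_force: 49.3
```

Emit:
jog_arm:
  deltas:
    - [0,0,0,0,0,0]
    - [0,0,0,0,0,0]
    - [0,0,0,0,0,0]

```text
time_s: 12.8
eef_pos: [0.5621, 0.3631, 0.1973]
ee_rot: [3.14, 0.001, -0.25]
ft_force: [-0.2, -0.1, -0.5]
width: 0.238
finger_force: 49.4
```

Run:
```python
from h import *
o=sensors.get_obs();print(o['eef_pos'],o['ee_rot'],o['joint_positions']);K,W=T('wrist',o);p,d=snapshot('wrist');save('w7',p);np.savez('pics/w7.npz',d=d,K=K,W=W)
```

```text
[0.56214685 0.36311584 0.19728246] [ 3.14030934e+00  7.48932559e-04 -2.49876882e-01] [ 4.07136819e-01  6.24403757e-01  1.34525826e+00 -6.05983242e-04
  1.17330751e+00  2.22804451e+00]
```

View pics/w7.png

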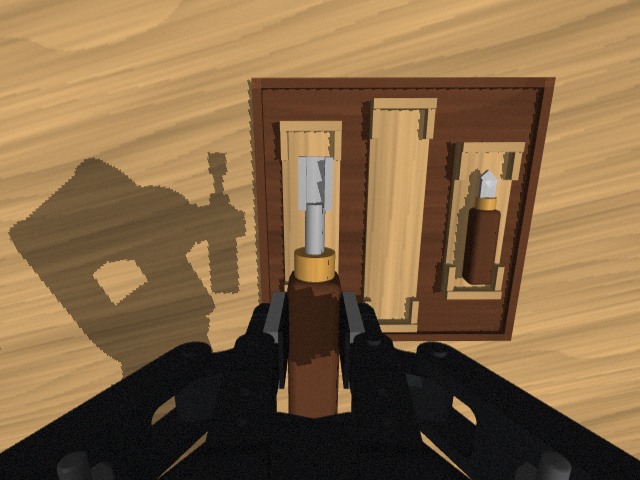

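The gouge is held over the middle rack (far stop (311,124)). The knife is still in place at (483,235).

Run:
```python
from h import *
f=np.load('pics/w7.npz'); u=np.array([.9695,-.2453])
e=plane(f['K'],f['W'],[[281,122],[341,122],[371,99],[437,99]],.024)[:,:2]
print((e[:2].mean(0)-.09*u).round(4),(e[2:].mean(0)-.1075*u).round(4))
```

```text
[0.5588 0.3655] [0.5403 0.2913]
```

Emit:
jog_arm:
  deltas:
    - [-0.1,-0.1,3,0,0,0]
    - [0,0,4.5,0,0,0]
    - [0,0,4,0,0,0]
    - [0,0,2,0,0,0]
    - [0,0,0,0,0,0]

```text
time_s: 13.35
eef_pos: [0.5595, 0.3626, 0.0587]
ee_rot: [3.136, 0.007, -0.251]
ft_force: [-0.4, -0.9, -1.5]
width: 0.239
finger_force: 49.3
```

Emit:
jog_arm:
  deltas:
    - [0,0,2,0,0,0]
    - [0,0,1.2,0,0,0]
    - [0,0,0.6,0,0,0]
    - [0,0,0,0,0,0]
    - [0,0,0,0,0,0]

```text
time_s: 13.85
eef_pos: [0.5626, 0.3657, 0.0252]
ee_rot: [-3.141, -0.001, -0.249]
ft_force: [0.6, -0.1, -0.7]
width: 0.242
finger_force: 49.4
```

Emit:
jog_arm:
  deltas:
    - [0,0,0.3,0,0,0]
    - [0,0,0.2,0,0,0]
    - [0,0,0,0,0,0]

```text
time_s: 14.15
eef_pos: [0.5628, 0.3659, 0.0212]
ee_rot: [-3.141, -0.002, -0.249]
ft_force: [-0.6, -1.0, 5.3]
width: 0.24
finger_force: 50.2
```

Emit:
jog_arm:
  deltas:
    - [0,0,0,0,0,0]
    - [0,0,0,0,0,0]
    - [0,0,0,0,0,0]
  claw: 0

```text
time_s: 14.45
eef_pos: [0.5621, 0.3656, 0.0193]
ee_rot: [-3.142, -0.0, -0.249]
ft_force: [-0.2, -0.5, -0.7]
width: 0.502
finger_force: 0.0
```

Emit:
jog_arm:
  deltas:
    - [0,0,-2,0,0,0]
    - [0,0,-4,0,0,0]
    - [0,0,-5,0,0,0]
    - [0,0,-5,0,0,0]
    - [0,0,-1.5,0,0,0]

```text
time_s: 14.95
eef_pos: [0.5652, 0.3671, 0.2009]
ee_rot: [-3.135, -0.009, -0.249]
ft_force: [0.1, -0.1, 0.3]
width: 0.504
finger_force: 0.0
```

Emit:
jog_arm:
  deltas:
    - [0,0,0,0,0,0]
    - [0,0,0,0,0,0]

```text
time_s: 15.15
eef_pos: [0.5611, 0.3651, 0.193]
ee_rot: [3.14, 0.002, -0.249]
ft_force: [-0.1, -0.1, -0.8]
width: 0.502
finger_force: 0.0
```

Run:
```python
from h import *
o=sensors.get_obs();print(o['eef_pos'],o['ee_rot']);K,W=T('wrist',o);p,d=snapshot('wrist');save('w8',p[:,200:600]);np.savez('pics/w8.npz',d=d,K=K,W=W)
```

```text
[0.56105428 0.36511877 0.19295502] [ 3.14004887e+00  1.99533845e-03 -2.48796927e-01]
```

View pics/w8.png

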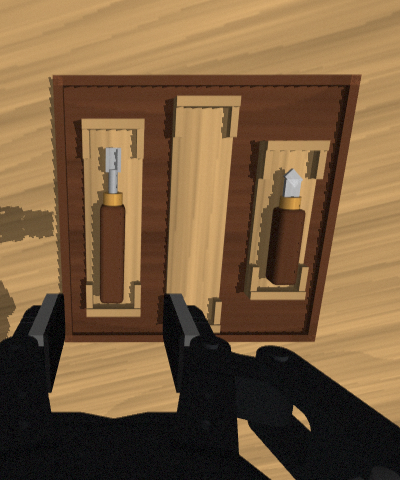

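The gouge lies inside the middle rack (113,225), with the knife still in the short one (285,230). Next is the chisel.

Emit:
jog_arm:
  deltas:
    - [0.1,4.2,0,0,0,0]
    - [0.1,4.3,0,0,0,0]
    - [0.1,4.3,0,0,0,0]
    - [0.1,4.3,0,0,0,0]
    - [0.1,4.3,0,0,0,0]

```text
time_s: 15.7
eef_pos: [0.5119, 0.1553, 0.1916]
ee_rot: [3.14, 0.005, -0.248]
ft_force: [-0.0, -0.2, 1.0]
width: 0.501
finger_force: 0.0
```

Emit:
jog_arm:
  deltas:
    - [0.1,4.3,0,0,0,0]
    - [0.1,4.3,0,0,0,0]
    - [0.1,4.3,0,0,0,0]
    - [0.1,4.3,0,0,0,0]
    - [0.1,4.3,0,0,0,0]

```text
time_s: 16.2
eef_pos: [0.4639, -0.0537, 0.1921]
ee_rot: [-3.141, 0.005, -0.249]
ft_force: [0.8, 0.3, -0.1]
width: 0.5
finger_force: 0.0
```

Emit:
jog_arm:
  deltas:
    - [0.2,4.3,0,0,0,0]
    - [0.2,4.3,0,0,0,0]
    - [0.2,4.2,0,0,0,0]
    - [0,0,0,0,0,-8.3]
    - [0,0,0,0,0,-8.3]

```text
time_s: 16.7
eef_pos: [0.4386, -0.1791, 0.1919]
ee_rot: [-3.138, 0.004, 0.043]
ft_force: [-0.6, -0.3, -0.7]
width: 0.497
finger_force: 0.0
```

Emit:
jog_arm:
  deltas:
    - [0,0,1.5,0,0,-8.3]
    - [0,0,1.5,0,0,-8.3]
    - [0,0,0,0,0,-8.3]
    - [0,0,0,0,0,0]
    - [0,0,0,0,0,0]

```text
time_s: 17.2
eef_pos: [0.4396, -0.1777, 0.163]
ee_rot: [-3.139, 0.002, 0.472]
ft_force: [-0.2, 0.2, -0.0]
width: 0.499
finger_force: 0.0
```

```bash
python3 near.py .4416 -.1769 .0875 0 w9
```

```text
[ 0.43963182 -0.17769491  0.16295736] 0.4724566896160107
mid [ 0.4407 -0.1761] ang 27.6 z 0.0217 [110.  20.] 3048
go tool cm x,y [ 0.17 -0.09] az -0.6
```

Emit:
jog_arm:
  deltas:
    - [0.2,-0.1,4.0,0,0,-0.5]
    - [0,0,4.5,0,0,0]
    - [0,0,4.0,0,0,0]
    - [0,0,2.2,0,0,0]
    - [0,0,1,0,0,0]

```text
time_s: 17.75
eef_pos: [0.4408, -0.1758, 0.0052]
ee_rot: [-3.138, 0.002, 0.483]
ft_force: [-0.9, -0.1, 0.5]
width: 0.5
finger_force: 0.0
```

Emit:
jog_arm:
  deltas:
    - [0,0,0,0,0,0]
    - [0,0,0,0,0,0]

```text
time_s: 17.95
eef_pos: [0.4423, -0.1767, 0.008]
ee_rot: [3.14, -0.001, 0.484]
ft_force: [0.1, -1.2, 0.5]
width: 0.499
finger_force: 0.0
```

Emit:
jog_arm:
  deltas:
    - [0,0,0,0,0,0]
    - [0,0,0,0,0,0]
    - [0,0,0,0,0,0]
    - [0,0,0,0,0,0]
  claw: -1
  squeeze: 60

```text
time_s: 18.35
eef_pos: [0.4426, -0.1769, 0.0089]
ee_rot: [3.139, -0.001, 0.484]
ft_force: [-0.1, 0.8, 6.6]
width: 0.238
finger_force: 59.4
```

Emit:
jog_arm:
  deltas:
    - [0,0,-2,0,0,0]
    - [0,0,-4,0,0,0]
    - [0,0,-5,0,0,0]
    - [0,0,-5,0,0,0]
    - [0,0,-3,0,0,0]

```text
time_s: 18.85
eef_pos: [0.4427, -0.177, 0.2016]
ee_rot: [3.136, -0.003, 0.484]
ft_force: [0.9, -1.3, -1.2]
width: 0.24
finger_force: 59.2
```

Emit:
jog_arm:
  deltas:
    - [2.5,-3,0,0,0,0]
    - [2.8,-3.4,0,0,0,0]
    - [2.8,-3.4,0,0,0,0]
    - [2.8,-3.4,0,0,0,0]
    - [2.8,-3.4,0,0,0,0]

```text
time_s: 19.35
eef_pos: [0.4855, 0.036, 0.1981]
ee_rot: [3.141, -0.001, 0.484]
ft_force: [0.1, 0.2, -0.8]
width: 0.24
finger_force: 59.1
```

Emit:
jog_arm:
  deltas:
    - [2.8,-3.4,0,0,0,0]
    - [2.8,-3.4,0,0,0,0]
    - [2.8,-3.4,0,0,0,0]
    - [2.8,-3.4,0,0,0,0]
    - [2.8,-3.4,0,0,0,0]

```text
time_s: 19.85
eef_pos: [0.5301, 0.2517, 0.198]
ee_rot: [3.141, -0.001, 0.484]
ft_force: [1.8, 0.1, -1.1]
width: 0.243
finger_force: 59.1
```

Emit:
jog_arm:
  deltas:
    - [2.8,-3.1,0,0,0,0]
    - [0,0,0,0,0,8.4]
    - [0,0,0,0,0,8.4]
    - [0,0,0,0,0,8.4]
    - [0,0,0,0,0,8.4]

```text
time_s: 20.35
eef_pos: [0.5402, 0.2905, 0.1977]
ee_rot: [3.142, -0.0, -0.108]
ft_force: [-0.5, 0.0, -2.3]
width: 0.237
finger_force: 59.1
```

Emit:
jog_arm:
  deltas:
    - [0,0,0,0,0,8.4]
    - [0,0,0,0,0,0]
    - [0,0,0,0,0,0]
    - [0,0,0,0,0,0]

```text
time_s: 20.75
eef_pos: [0.5407, 0.2903, 0.1975]
ee_rot: [-3.142, -0.0, -0.247]
ft_force: [-0.1, -0.5, -1.0]
width: 0.236
finger_force: 59.1
```

Run:
```python
from h import *
o=sensors.get_obs();print(o['eef_pos'],o['ee_rot']);K,W=T('wrist',o);p,d=snapshot('wrist');save('w10',p);np.savez('pics/w10.npz',d=d,K=K,W=W)
```

```text
[0.5406621  0.29028983 0.19753878] [-3.14151121e+00 -1.32111502e-04 -2.46818540e-01]
```

View pics/w10.png

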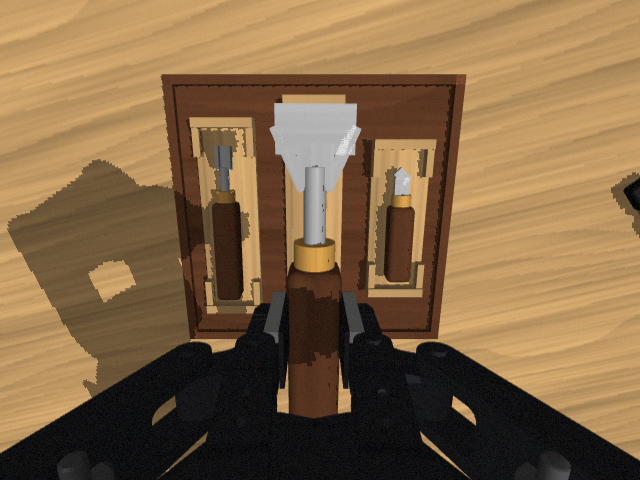

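The chisel is held over the long rack (far stop centre (313,98), chisel axis 315), lined up. I'll lower it.

Emit:
jog_arm:
  deltas:
    - [0.1,0,3,0,0,0]
    - [0,0,4.5,0,0,0]
    - [0,0,4,0,0,0]
    - [0,0,2,0,0,0]
    - [0,0,0,0,0,0]

```text
time_s: 21.3
eef_pos: [0.5392, 0.2892, 0.0589]
ee_rot: [3.138, 0.007, -0.248]
ft_force: [-1.1, 0.2, -0.9]
width: 0.235
finger_force: 59.1
```

Emit:
jog_arm:
  deltas:
    - [0,0,0,0,0,0]
    - [0,0,0,0,0,0]

```text
time_s: 21.5
eef_pos: [0.5432, 0.2906, 0.0641]
ee_rot: [-3.14, -0.003, -0.248]
ft_force: [-0.3, 0.6, -0.6]
width: 0.236
finger_force: 59.1
```

Run:
```python
from h import *
o=sensors.get_obs();print(o['eef_pos'],o['ee_rot'][2]);p,d=snapshot('wrist');save('w11',p[:330,120:520])
```

```text
[0.54324927 0.29064046 0.06406094] -0.24834529352784562
```

View pics/w11.png

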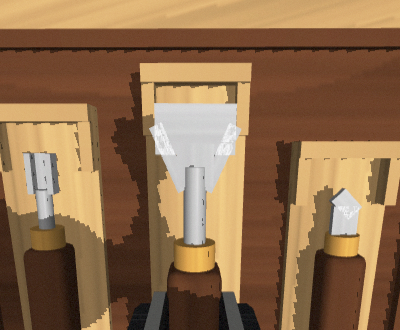

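The blade (195,120) is centred between the rails (about 155 and 237) and clear of the far stop (75). Lowering the rest of the way.

Emit:
jog_arm:
  deltas:
    - [0,0,2,0,0,0]
    - [0,0,1.2,0,0,0]
    - [0,0,0.6,0,0,0]
    - [0,0,0.2,0,0,0]
    - [0,0,0,0,0,0]

```text
time_s: 22.05
eef_pos: [0.5419, 0.2902, 0.0224]
ee_rot: [-3.142, -0.0, -0.249]
ft_force: [0.6, -0.4, -0.8]
width: 0.242
finger_force: 59.2
```

Emit:
jog_arm:
  deltas:
    - [0,0,0.3,0,0,0]
    - [0,0,0,0,0,0]
    - [0,0,0,0,0,0]

```text
time_s: 22.35
eef_pos: [0.5425, 0.2904, 0.0209]
ee_rot: [-3.141, -0.002, -0.249]
ft_force: [-1.2, -0.2, 5.1]
width: 0.238
finger_force: 59.9
```

Emit:
jog_arm:
  deltas:
    - [0,0,0,0,0,0]
    - [0,0,0,0,0,0]
    - [0,0,0,0,0,0]
  claw: -0.1

```text
time_s: 22.65
eef_pos: [0.5419, 0.2902, 0.0194]
ee_rot: [-3.141, -0.0, -0.249]
ft_force: [0.4, 0.8, 0.2]
width: 0.449
finger_force: 0.0
```

Emit:
jog_arm:
  deltas:
    - [0,0,-2,0,0,0]
    - [0,0,-4,0,0,0]
    - [0,0,-5,0,0,0]
    - [0,0,-5,0,0,0]
    - [0,0,-2,0,0,0]

```text
time_s: 23.15
eef_pos: [0.5443, 0.291, 0.2046]
ee_rot: [-3.137, -0.008, -0.249]
ft_force: [0.5, 0.1, -0.6]
width: 0.447
finger_force: 0.0
```

Emit:
jog_arm:
  deltas:
    - [-2,0,0,0,0,0]
    - [0,0,0,0,0,0]
    - [0,0,0,0,0,0]

```text
time_s: 23.45
eef_pos: [0.522, 0.2949, 0.1989]
ee_rot: [3.141, 0.001, -0.248]
ft_force: [0.3, -0.3, 0.9]
width: 0.453
finger_force: 0.0
```

Run:
```python
from h import *
o=sensors.get_obs();K,W=T('wrist',o);p,d=snapshot('wrist');s,_=snapshot('scene');save('w12',np.hstack([cv2.resize(p[60:420,150:470],(400,450)),cv2.resize(s[150:400,80:400],(400,450))]))
for n,b,r,h in(('gouge',(.5595,.3648),(.4916,.382),.07),('chisel',(.541,.2905),(.456,.312),.0875),('knife',(.522,.2145),(.471,.227),.0525)):
    pix=lambda a:(lambda i:(int(K[0,2]-K[0,0]*i[0]/i[2]),int(K[1,2]+K[1,1]*i[1]/i[2])))(np.linalg.inv(W)@np.array([*a,.034,1]))
    q=handle(p,d,K,W,pix(b),pix(r),zt=.034); print(n,(q['rear']+q['ax']*h).round(4),q['ang'].round(1),'top z',q['z'].round(4),np.round(q['size']))
```

```text
gouge [0.5596 0.3653] -15.0 top z 0.0337 [22. 89.]
chisel [0.5412 0.2905] -14.7 top z 0.0338 [ 21. 110.]
knife [0.5226 0.2158] -13.4 top z 0.0337 [22. 68.]
```

View pics/w12.png

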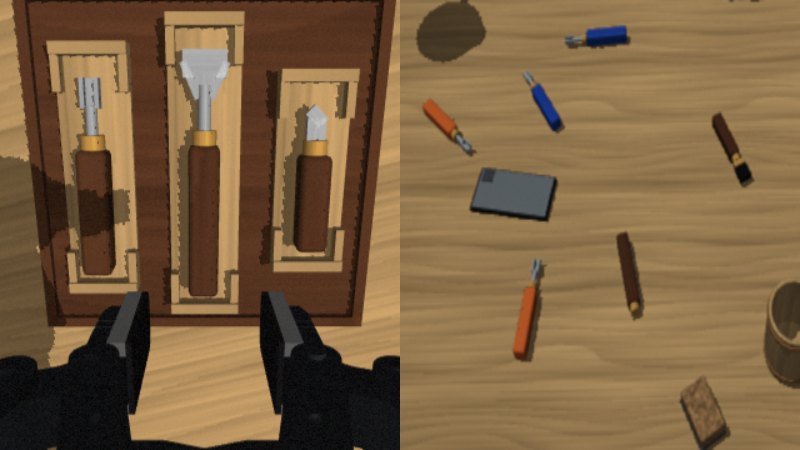

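All three tools lie flat and centred in their racks (left half: gouge (95,180), chisel (204,180), knife (314,180); tops at about 34 mm, as expected). The brush, bare handle, phone and pot have not moved. Handing in.

```bash
python3 -c "
from rig import workorder; print(workorder.finish_job())"
```

```text
the job is handed in; nothing more can be done
None
```

The knife, gouge and chisel lie flat in the short, middle and long racks, with the brush, bare handle, pot and phone left where they were, and the job is handed in after about 23.5 s of robot time (no verdict was returned).

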